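# Wind the batch counter back to zero

## Robot

A 6-joint arm with a two-finger parallel gripper is mounted at the origin on the work surface. World frame = base frame: x ahead of the robot, y to its left, z up, the work surface at z = 0. Lengths are in m, angles in degrees, forces in N, time in s.
With the tool pointing down it reaches from about 0.375 to 0.9 m from the base axis. Payload 3.1 kg.
Tool frame: the origin (TCP) lies on the front face of the gripper's body, between the roots of the fingers; the fingertips stand 70 mm ahead of it and the grasp point (between the pads) lies 51 mm ahead of it (bot.tip_extent is the distance from the TCP to the fingertips, in m); z points along the fingers, x is the direction in which the jaws open and shut, and the axes are right-handed (so a half turn about z gives the same grasp; the last joint's range is limited). The gripper opens to 87 mm and grips with 3 to 60 N. Pads are 19 mm wide; open, the fingers measure 117 mm over their backs; the gripper's body (75 mm by 190 mm) begins 51 mm behind the grasp point.
Start: joints at [58.986, 30.224, 82.088, -0, 67.689, -10.227], TCP at [0.222, 0.584, 0.292] pointing down, gripper open.
Joint ranges: [-176.69, 176.69], [-43.24, 126.21], [12.49, 139.97], [-82, 262], [0, 151.66], [-163.58, 163.58]. Speed limits (degrees/s): [159.86, 159.86, 180, 180, 180, 180].

## Interface

Orientations are given as a 3x3 rotation matrix whose columns are the frame's x, y, z axes.
In Python, from rig import bot, viewer, ticket gives the robot as it stands. The module is installed in compiled form; this text tells all that it offers.
- The arm moves only by the tool arm_command, never from a script. Its argument "targets" is a list of rows, each an object with "rot": the turn, a rotation vector about the tool's x, y, z in degrees, a list of three; "offset": the shift along the tool's x, y, z in cm, a list of three; "gripper": the closure, from 0 (fully open) to 1 (shut). A call has 1 to 8 rows; each row is the pose to reach, as a shift and turn from the pose commanded when the call began, along the tool's axes at that moment; what a row does not reach only later rows make up. A row lasts 1/10 s, in which the tool goes at most 50 mm and 8.59 degrees, less where a joint would pass 70% of its speed; a pose out of reach is approached as far as the arm can. A call with a gripper value outside its range is refused whole. The fingers move at their own pace and stop on an object; the grip force is fixed at half the most. Time passes only in rows, so rows that repeat a pose let the fingers close. It gives the time, the measured TCP pose, the force and the opening at its end, in the units of the state.
- bot.read_state(): the state, without advancing time (a new reading comes with each control period).
- viewer.capture(name): name is "scene" or "side" or "wrist"; returns a dict with "frame" (384x512x3 uint8, red, green, blue), "fx", "fy", "cx", "cy" (pixels), "D" ([k1, k2, p1, p2, k3] as OpenCV has them; the pictures are not rectified), "view" (4x4, takes a point from world to camera coordinates). Camera axes: x right, y down, z forward; pixel columns grow to the right and rows downward; lengths in m; the calibration is good to about 2 mm. A picture is of the moment at which its call begins. There is no depth.
- ticket.hand_in(): hands the job in, once; it reports no verdict.
The state is a dict: "time_s": time; "joint_positions": joint angles; "qvel": joint speeds; "tau": joint torques, N m; "position": TCP position; "tcp_rot": TCP orientation; "force": force on the tool from outside, world axes, zero at the start; "moment": the same for the moment, N m; "opening": opening from 0.0 (shut) to 1.0 (fully open).
Only numpy, scipy, OpenCV 4.12 (cv2) and the standard library are available. Lean on these libraries where they do the work, as an engineer would, in place of code of your own. Each camera call takes 0.05 s, during which the arm holds its last target. There are 200 camera calls.

## Task

Zero the batch counter before the next lot of apples: turn its handwheel clockwise (seen from above) until the pointer is back at its zero end and the wheel comes up against its zero stop. Hold it there for a good second with a firm finger push of about 15 N so the reset is sure, never forcing it (nothing near 45 N), then let go and leave it at zero. Leave the bowl, basket and apples where they are.

Things in the scene. Friction and masses are not known exactly. Their poses are not given: they have to be found in the camera images.
- counter: Grey batch counter, fixed to the table: case 190 x 200 mm, flat top 60 mm above the table, on a 210 x 220 mm foot plate. Origin at the centre of its underside, z up. A white scale plate with a sliding pointer runs along the top's +x edge; the wheel axis stands at x = -25 mm, y = 0. A dummy trip lever with a ball end sticks out on the +y side, 58 mm high, to y = 123 mm.
- reset_wheel: Black handwheel lying level on the case, on a vertical axis; origin on the axis at rim and spoke mid-height, 90 mm above the table. Rim: centreline radius 60, 10 mm thick. Hub: radius 13, top 12 mm above the origin. Three spokes 9 mm high, at 0, 120 and 240 degrees counter-clockwise from the wheel's x axis: the first is the index spoke, 18 mm wide, the others 8 mm.
- hub_top (a point): Centre of the hub's top, on the wheel axis, 102 mm above the table. The gaps between spokes are 41 mm wide radially (14 to 55 mm from the axis), room for a closed fingertip to push a spoke round, and open down to the case top, 30 mm below spoke mid-height. The wheel drags with a steady 0.10 N m (about 3 N on a spoke 36 mm from the axis) and stays where it is left.
- index (a point): Point on the rim's centreline at the end of the wide index spoke, 60 mm from the axis; it turns with the wheel. Clockwise from above goes back to zero, where this spoke lies along the counter's +x and the spindle meets a stop; the wheel's rubber bush gives 1 mm per 8 N at 36 mm radius and springs back. At first 0.5 to 1.5 turns are left; the spoke alone does not tell how many.
- zero_mark (a point): Point fixed to the counter where the point index lies when the wheel is at its zero stop, right above the inner end of a short black line on the case top that points away from the wheel axis.
- pointer (a joint): Travel of the small black sliding pointer along the white scale, towards the counter's +y, in m: 0 at the zero stop, and 0.040 more for each whole turn of the wheel counter-clockwise. It is geared to the wheel and is not to be pushed itself. It starts 0.022 to 0.058.
- bowl_mid (a point): Loose empty steel bowl, 210 mm across, 85 mm high; point on its axis 40 mm above the table. Leave alone.
- basket_mid (a point): Loose empty white slatted basket, 170 x 170 x 70 mm; point at its centre 35 mm above the table. Leave alone.
- apple_a_mid (a point): Red apple standing on the table, 74 mm across, 66 mm high; point at its centre. Leave alone.
- apple_b_mid (a point): Green apple, the same size; point at its centre. Leave alone.

How it is judged:
By the outcome, as a careful person would: the job done as asked, in the order asked, and still so for the second after the job is handed in, with the robot touching nothing.
It also fails if it takes over 53 s, if anything falls off the work surface, if the arm or the gripper's body presses on something with over 40 N, if the wrist force passes 120 N, or if a joint passes its speed limit or range.

## Working session

There is one attempt and no reset: what is moved stays moved. The work goes in short steps, Python scripts to look and compute and a tool call to move; the robot and the scene stay as the last step left them, time stands still between calls to the robot, and variables do not carry over. Pictures are saved under pics/ and viewed, about 8 in all and at most 12, crops included, and the job is handed in when it is done.

Besides the shell and the picture viewer there is one more tool, called after "Emit:" by a JSON object that holds its "api" and its "payload", one argument or row to a line. arm_command: Moves the arm, as the interface text tells. Its arguments: {"type":"object","properties":{"targets":{"type":"array"}},"required":["targets"]}

```bash
mkdir -p pics
cat > h.py <<'E'
import numpy as np, cv2
from rig import bot, viewer, ticket
def cap(n,f):
    c=viewer.capture(n); cv2.imwrite(f'pics/{f}.png',c['frame'][:,:,::-1]); np.save(f'pics/{f}.npy',c,allow_pickle=True); return c
def K(c): return np.array([[c['fx'],0,c['cx']],[0,c['fy'],c['cy']],[0,0,1.]])
def ray(c,uv,z):
    p=cv2.undistortPoints(np.array(uv,float).reshape(-1,1,2),K(c),np.array(c['D'],float)).reshape(-1,2)
    V=np.array(c['view']);R=V[:3,:3];o=-R.T@V[:3,3]
    d=np.c_[p,np.ones(len(p))]@R
    return o+d*((z-o[2])/d[:,2])[:,None]
def proj(c,P):
    V=np.array(c['view']);r,_=cv2.Rodrigues(V[:3,:3])
    return cv2.projectPoints(np.array(P,float).reshape(-1,1,3),r,V[:3,3],K(c),np.array(c['D'],float))[0].reshape(-1,2)
def load(f): return np.load(f'pics/{f}.npy',allow_pickle=True).item()
E
python3 - <<'E'
from h import *
a=[cap(n,n+'0')['frame'] for n in('scene','side')]
cap('wrist','wrist0')
cv2.imwrite('pics/both.png',cv2.resize(np.vstack(a)[:,:,::-1],None,fx=.78,fy=.78))
s=bot.read_state();print(s['time_s'],s['position'],s['tcp_rot'],s['force'],s['opening'],bot.tip_extent)
E
```

```text
0.15 [0.22153674 0.58391376 0.29149374] [[ 3.54916741e-01  9.34897480e-01 -8.98829486e-04]
 [ 9.34896367e-01 -3.54917738e-01 -1.47691173e-03]
 [-1.69977158e-03 -3.16131724e-04 -9.99998505e-01]] [-0.19228016  0.74670721  0.07226784] 1.0012243587207246 0.0697
```

View pics/scene0.png

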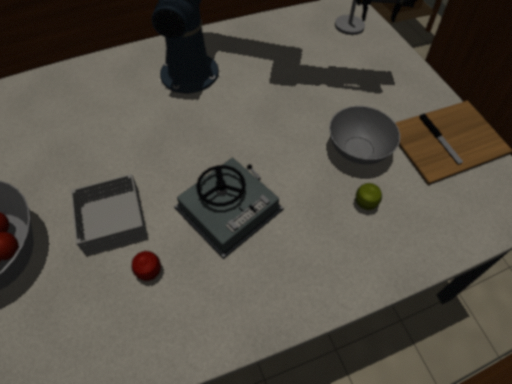

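View pics/side0.png

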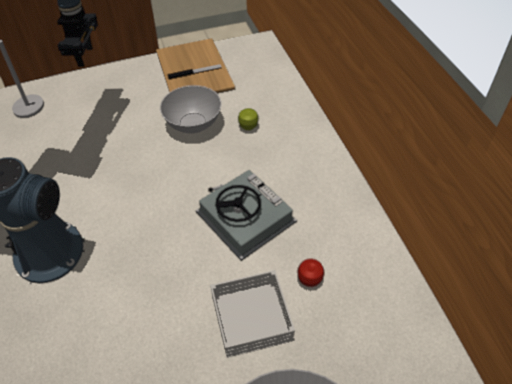

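Scene shows the counter near (228,203) with its wheel near (221,186). In the side view the wheel is near (239,205). I'll enlarge both.

Run:
```python
from h import *
a=load('scene0');b=load('side0')
f=lambda c,x,y:cv2.resize(c['frame'][y:y+110,x:x+120,::-1],None,fx=3.3,fy=5,interpolation=cv2.INTER_CUBIC)
im=np.hstack([f(a,170,148),f(b,185,162)])
cv2.imwrite('pics/crop1.png',np.clip(im*1.6,0,255).astype('uint8'))
print(im.shape, ray(a,[221,183],.102), ray(b,[239,203],.102))
```

```text
(550, 792, 3) [[ 0.56086368 -0.0635269   0.102     ]] [[ 0.56013946 -0.07681289  0.102     ]]
```

View pics/crop1.png

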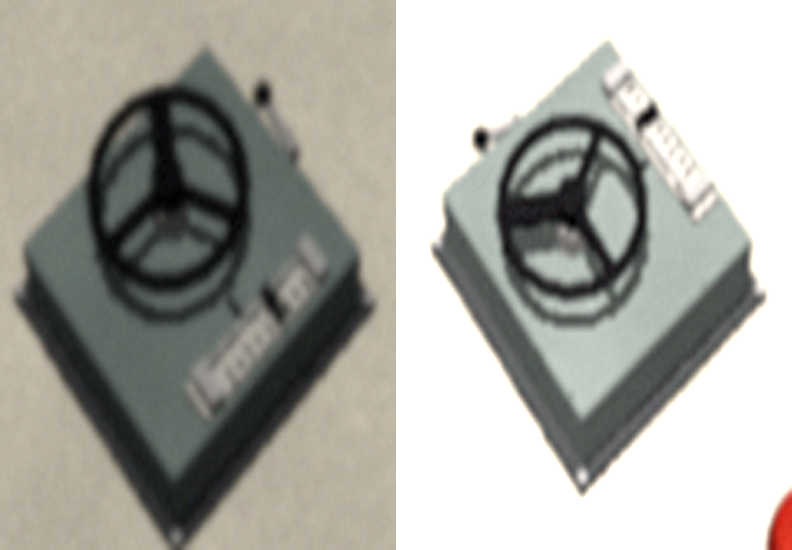

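The crop shows the wide spoke pointing up in the scene view, rim end at about (160,95). In the side view it points left, rim end at about (500,212). The pointer is past mid-scale on the +y (lever) side, and the zero line is at (235,303) in the left half.

Run:
```python
from h import *
a=load('scene0');b=load('side0')
A=lambda q:np.array(q)/[3.3,5]+[170,148]
B=lambda q:(np.array(q)-[396,0])/[3.3,5]+[185,162]
# order: (+x+y),(+x-y),(-x-y),(-x+y)
for c,f,q,h,i,p,l in((a,A,[[360,258],[178,478],[25,250],[207,48]],[168,188],[160,95],[275,303],[[305,240],[205,390]]),
            (b,B,[[608,42],[750,245],[580,415],[447,195]],[570,190],[500,212],[648,115],[[615,70],[703,205]])):
    C=ray(c,f(q),.06)[:,:2]; m=C.mean(0); ex=C[0]+C[1]-C[2]-C[3]; ey=C[0]+C[3]-C[1]-C[2]
    th=np.arctan2(ex[1],ex[0]); th2=np.arctan2(ey[1],ey[0])-np.pi/2
    print('ctr',m,'yaw',np.degrees([th,th2]),'size',np.linalg.norm(ex)/2,np.linalg.norm(ey)/2)
    H=ray(c,f(h),.102)[0,:2]; I=ray(c,f(i),.09)[0,:2]; print('hub',H,'idx',I,np.linalg.norm(I-H),np.degrees(np.arctan2(*(I-H)[::-1])-th))
    t=th;R=np.array([[np.cos(t),np.sin(t)],[-np.sin(t),np.cos(t)]])
    print('hub pred',m+R.T@[-.025,0],'ptr local',R@(ray(c,f(p),.063)[0,:2]-m),'plate',[R@(x[:2]-m) for x in ray(c,f(l),.06)])
s=bot.read_state();print(np.hypot(.56,.07))
```

```text
ctr [ 0.58577004 -0.05433013] yaw [21.43545993 21.56166228] size 0.1863626751292226 0.1933005908056256
hub [ 0.56845474 -0.06638668] idx [ 0.50084301 -0.05082654] 0.06937912591313684 145.60416921647172
hub pred [ 0.5624993  -0.06346645] ptr local [0.0693288  0.02532595] plate [array([0.05590156, 0.07068321]), array([ 0.06913893, -0.04766905])]
ctr [ 0.58330706 -0.06104514] yaw [20.88764145 20.56881661] size 0.1821965121869046 0.19302337667870131
hub [ 0.55983587 -0.0657381 ] idx [ 0.50159127 -0.05312536] 0.05959459018085155 146.89374034478627
hub pred [ 0.55995003 -0.06995855] ptr local [0.0819154 0.0286826] plate [array([0.08250173, 0.07636483]), array([ 0.07806106, -0.05088932])]
0.5643580423808985
```

Emit:
{"api": "arm_command", "payload": {
  "targets": [
    {"rot": [0, 0, 0], "offset": [-2, 2.2, 0], "gripper": 1},
    {"rot": [0, 0, -2], "offset": [-5, 5.6, 0], "gripper": 1},
    {"rot": [0, 0, -4], "offset": [-8, 9, 0], "gripper": 1},
    {"rot": [0, 0, -6], "offset": [-11, 12.4, 0], "gripper": 1},
    {"rot": [0, 0, -8], "offset": [-14, 15.8, 0], "gripper": 1},
    {"rot": [0, 0, -10], "offset": [-17, 19.2, 0], "gripper": 1},
    {"rot": [0, 0, -11.8], "offset": [-20, 22.6, 0], "gripper": 1},
    {"rot": [0, 0, -11.8], "offset": [-23, 26, 0], "gripper": 1}
  ]
}}

```text
time_s: 0.95
position: [0.3837, 0.2753, 0.2922]
tcp_rot: [[0.155, 0.988, 0.0], [0.988, -0.155, 0.0], [0.0, 0.0, -1.0]]
force: [-0.2, 0.2, -0.4]
opening: 0.357
```

Emit:
{"api": "arm_command", "payload": {
  "targets": [
    {"rot": [0, 0, 0], "offset": [-4, 2.9, 0], "gripper": 1},
    {"rot": [0, 0, 0], "offset": [-8, 5.9, 0], "gripper": 1},
    {"rot": [0, 0, 0], "offset": [-12, 8.9, 0], "gripper": 1},
    {"rot": [0, 0, 0], "offset": [-16, 11.8, 0], "gripper": 1},
    {"rot": [0, 0, 0], "offset": [-20, 14.8, 0], "gripper": 1},
    {"rot": [0, 0, 0], "offset": [-24, 17.7, 0], "gripper": 1},
    {"rot": [0, 0, 0], "offset": [-28, 20.6, 0], "gripper": 1},
    {"rot": [0, 0, 0], "offset": [-31.1, 22.9, 0], "gripper": 1}
  ]
}}

```text
time_s: 1.75
position: [0.5619, -0.0689, 0.2921]
tcp_rot: [[0.158, 0.987, 0.001], [0.987, -0.158, -0.0], [-0.0, 0.001, -1.0]]
force: [0.6, -0.0, 0.4]
opening: 0.008
```

Run:
```python
from h import *
c=cap('wrist','wrist1'); s=bot.read_state(); print(s['time_s'],s['position'],s['force'],s['joint_positions'],s['opening'])
print(proj(c,[[.561,-.066,.102]]))
```

```text
1.8 [ 0.56540604 -0.07406192  0.29237215] [ 3.44850727 -2.95860934  0.88039042] [-18.59895008  25.86357699  90.31023006  -0.23437753  63.39149249
 -99.27267659] 0.0031378137585435263
[[253.01284745 187.25416756]]
```

View pics/wrist1.png

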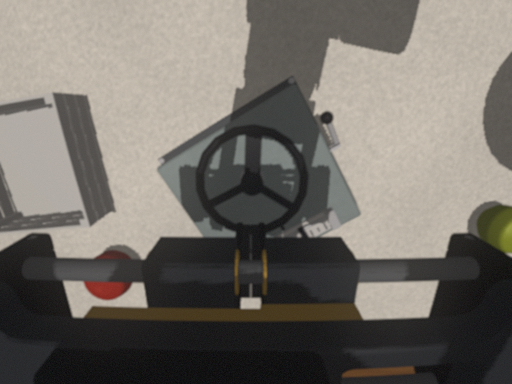

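The wrist view shows the hub at (252,183), rim outer radius about 55 px, wide spoke pointing up to (253,135). The other spokes are at lower left and lower right. The arm was still settling, so I'll retake it and measure.

Run:
```python
from h import *
for k in range(8): c=cap('wrist','wrist2')
s=bot.read_state(); print(s['time_s'],s['position'],s['force'])
g=c['frame'].max(2); uv=proj(c,[[.561,-.066,.102]])[0]; print(uv)
m=(g<38).astype('uint8')
n,l,st,_=cv2.connectedComponentsWithStats(m)
V,U=np.mgrid[:384,:512]
P=ray(c,np.c_[U.ravel(),V.ravel()],.090)[:,:2].reshape(384,512,2)
ctr=np.array([.561,-.066])
from scipy.optimize import least_squares
for it in range(6):
    d=P-ctr; r=np.hypot(d[...,0],d[...,1]); sel=(m>0)&(r>.050)&(r<.070)&(V<225)
    Q=P[sel]; f=least_squares(lambda x:np.hypot(*(Q-x[:2]).T)-x[2],[*ctr,.06],loss='soft_l1',f_scale=.002); ctr=f.x[:2]
print('rim fit',f.x,sel.sum())
d=P-ctr; r=np.hypot(d[...,0],d[...,1]); a=np.degrees(np.arctan2(d[...,1],d[...,0]))%360
sel=(m>0)&(r>.022)&(r<.05)&(V<225)
h,_=np.histogram(a[sel],36,(0,360)); t,_=np.histogram(a[(r>.022)&(r<.05)],36,(0,360)); print(np.round(h/t,1))
print('hub',ray(c,[[252,183]],.102))
im=cv2.resize(c['frame'][90:250,150:370,::-1],None,fx=3.5,fy=3.5,interpolation=cv2.INTER_CUBIC);cv2.imwrite('pics/crop2.png',np.clip(im*1.5,0,255).astype('uint8'))
```

```text
2.2 [ 0.56018528 -0.06453977  0.2922937 ] [ 0.76851523 -0.11901536  0.34365858]
[249.2274333  189.71060595]
rim fit [ 0.55751405 -0.06586342  0.05840991] 1052
[0.  0.  0.  0.  0.8 0.4 0.  0.  0.  0.  0.  0.  0.  0.  0.  0.  0.  0.
 0.  0.  0.  0.  0.  0.  0.  0.  0.  0.  0.7 0.5 0.  0.  0.  0.  0.  0. ]
hub [[ 0.55390693 -0.0618208   0.102     ]]
```

View pics/crop2.png

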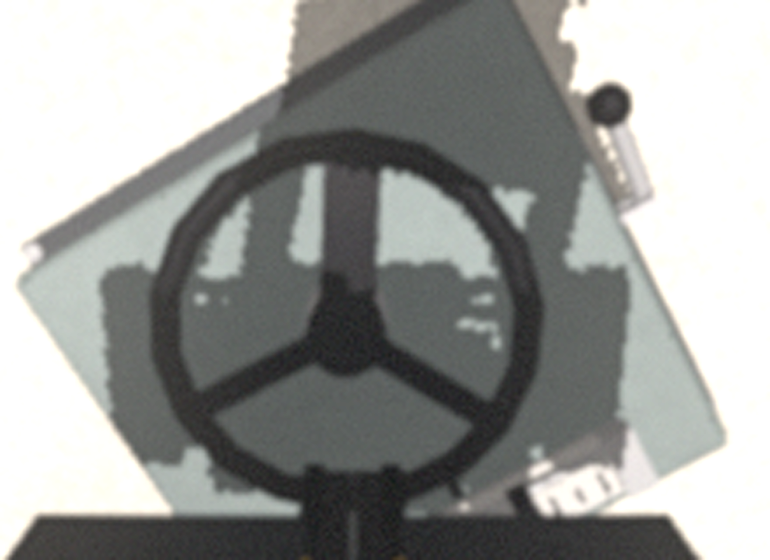

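Run:
```python
from h import *
from scipy.optimize import least_squares
V,U=np.mgrid[:384,:512]
for n,T,vm in(('scene0',38,400),('side0',45,400),('wrist2',38,222)):
    c=load(n); m=c['frame'].max(2)<T
    P=ray(c,np.c_[U.ravel(),V.ravel()],.091)[:,:2].reshape(384,512,2); ctr=np.array([.559,-.066])
    for it in range(12):
        d=P-ctr; r=np.hypot(d[...,0],d[...,1]); sel=m&(r>.052)&(r<.069)&(V<vm)
        Q=P[sel]
        f=least_squares(lambda x:np.hypot(*(Q-x[:2]).T)-x[2],[*ctr,.06],loss='soft_l1',f_scale=.002); ctr=f.x[:2]
    print(n,f.x,sel.sum(),np.abs(f.fun).mean())
s=bot.read_state();R=np.array(s['tcp_rot']);p=np.array(s['position']);print(p,R[:,0])
c=load('wrist2')
q=[p+R@[x,y,.0697] for x in(-.015,0,.015) for y in(-.0095,.0095)]
print((proj(c,q)-[150,90])*3.5)
```

```text
scene0 [ 0.55928709 -0.06474007  0.05940416] 524 0.003190097475766447
side0 [ 0.55995199 -0.06624952  0.05905147] 290 0.002168290458534519
wrist2 [ 0.55743334 -0.06587252  0.0583464 ] 938 0.0021457970576508976
[ 0.56018528 -0.06453977  0.2922937 ] [1.54446474e-01 9.88001131e-01 2.28628774e-04]
[[272.83619548 475.32441423]
 [275.29583596 564.82049252]
 [352.49147886 475.43786583]
 [352.33342855 564.96018231]
 [432.12962044 475.44261594]
 [429.35526707 564.91808731]]
```

Emit:
{"api": "arm_command", "payload": {
  "targets": [
    {"rot": [0, 0, 0], "offset": [1, -0.5, 0.5], "gripper": 1},
    {"rot": [0, 0, 0], "offset": [2.2, -1.1, 2], "gripper": 1},
    {"rot": [0, 0, 0], "offset": [3, -1.5, 4], "gripper": 1},
    {"rot": [0, 0, 0], "offset": [3.2, -1.6, 6], "gripper": 1},
    {"rot": [0, 0, 0], "offset": [3.2, -1.6, 7.5], "gripper": 1},
    {"rot": [0, 0, 0], "offset": [3.2, -1.6, 8], "gripper": 1},
    {"rot": [0, 0, 0], "offset": [3.2, -1.6, 8], "gripper": 1},
    {"rot": [0, 0, 0], "offset": [3.2, -1.6, 8], "gripper": 1}
  ]
}}

```text
time_s: 3.0
position: [0.5503, -0.0315, 0.2128]
tcp_rot: [[0.156, 0.988, 0.001], [0.988, -0.156, -0.0], [-0.0, 0.001, -1.0]]
force: [0.3, -0.7, 1.1]
opening: 0.002
```

Emit:
{"api": "arm_command", "payload": {
  "targets": [
    {"rot": [0, 0, 0], "offset": [0, 0, 1], "gripper": 1},
    {"rot": [0, 0, 0], "offset": [0, 0, 2.5], "gripper": 1},
    {"rot": [0, 0, 0], "offset": [0, 0, 4], "gripper": 1},
    {"rot": [0, 0, 0], "offset": [0, 0, 5.5], "gripper": 1},
    {"rot": [0, 0, 0], "offset": [0, 0, 6.4], "gripper": 1},
    {"rot": [0, 0, 0], "offset": [0, 0, 6.8], "gripper": 1},
    {"rot": [0, 0, 0], "offset": [0, 0, 6.8], "gripper": 1}
  ]
}}

```text
time_s: 3.7
position: [0.55, -0.0319, 0.1439]
tcp_rot: [[0.156, 0.988, -0.001], [0.988, -0.156, 0.0], [0.0, -0.001, -1.0]]
force: [0.0, -0.5, 0.2]
opening: 0.004
```

```bash
cat > arc.py <<'E'
# tool-axis offsets (cm) along the circle: python3 arc.py cx cy(cmd pos) step a0 n
import sys; from h import *
s=bot.read_state(); R=np.array(s['tcp_rot']); print(s['time_s'],s['position'],s['force'])
A=np.array([.559,-.0657]); r=.036
a=np.radians(np.array([float(x) for x in sys.argv[1].split(',')]))
P=A+r*np.c_[np.cos(a),np.sin(a)]
d=P-np.array(s['position'])[:2]
for x,q in zip(np.degrees(a),d@R[:2,:2]*100): print(round(x,1),np.round(q,2))
E
python3 arc.py 105,98,88,78,66,54,42,30,18,6,-6,-18,-30
python3 -c "
from h import *
cap('side','side1');cap('scene','scene1')"
```

```text
3.7 [ 0.5499604  -0.03186302  0.14393224] [ 0.04968788 -0.51852475  0.17285288]
105.0 [ 0.09 -0.04]
98.0 [0.24 0.37]
88.0 [0.37 0.98]
78.0 [0.39 1.61]
66.0 [0.28 2.35]
54.0 [0.01 3.06]
42.0 [-0.4   3.69]
30.0 [-0.94  4.22]
18.0 [-1.57  4.63]
6.0 [-2.27  4.9 ]
-6.0 [-3.01  5.02]
-18.0 [-3.76  4.98]
-30.0 [-4.49  4.78]
```

Emit:
{"api": "arm_command", "payload": {
  "targets": [
    {"rot": [0, 0, 0], "offset": [0.24, 0.37, 0], "gripper": 1},
    {"rot": [0, 0, 0], "offset": [0.37, 0.98, 0], "gripper": 1},
    {"rot": [0, 0, 0], "offset": [0.39, 1.6, 0], "gripper": 1},
    {"rot": [0, 0, 0], "offset": [0.28, 2.35, 0], "gripper": 1},
    {"rot": [0, 0, 0], "offset": [0.0, 3.06, 0], "gripper": 1},
    {"rot": [0, 0, 0], "offset": [-0.4, 3.7, 0], "gripper": 1},
    {"rot": [0, 0, 0], "offset": [-0.94, 4.2, 0], "gripper": 1},
    {"rot": [0, 0, 0], "offset": [-1.57, 4.6, 0], "gripper": 1}
  ]
}}

```text
time_s: 4.6
position: [0.5937, -0.055, 0.1442]
tcp_rot: [[0.156, 0.988, 0.001], [0.988, -0.156, 0.0], [0.0, 0.001, -1.0]]
force: [-1.6, 2.6, -0.5]
opening: 0.002
```

```bash
python3 arc.py 18,6,-9,-24,-39,-54,-69,-84,-99
python3 - <<'E'
from h import *
a=cap('scene','scene2');b=cap('side','side2')
f=lambda c,x,y:cv2.resize(c['frame'][y:y+110,x:x+120,::-1],None,fx=3.3,fy=5,interpolation=cv2.INTER_CUBIC)
cv2.imwrite('pics/crop3.png',cv2.convertScaleAbs(np.hstack([f(a,170,148),f(b,185,162)]),alpha=1.6))
E
```

```text
4.6 [ 0.59374508 -0.05496449  0.14417749] [-1.61453941  2.55878925 -0.53009294]
18.0 [ 0.03 -0.06]
6.0 [-0.67  0.21]
-9.0 [-1.6   0.34]
-24.0 [-2.54  0.21]
-39.0 [-3.4  -0.15]
-54.0 [-4.15 -0.72]
-69.0 [-4.72 -1.46]
-84.0 [-5.08 -2.33]
-99.0 [-5.2  -3.26]
```

View pics/crop3.png

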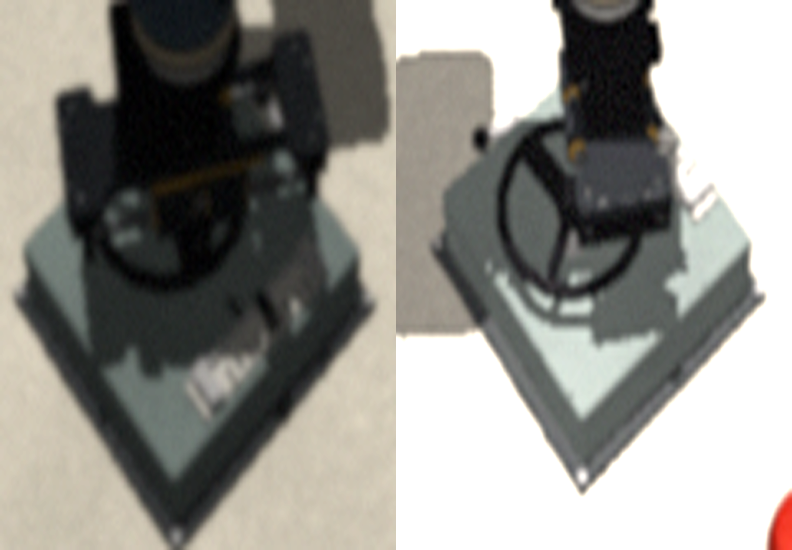

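The wheel is turning clockwise and the spoke reads about 3 N, as expected. Carrying on.

Emit:
{"api": "arm_command", "payload": {
  "targets": [
    {"rot": [0, 0, 0], "offset": [-0.67, 0.21, 0], "gripper": 1},
    {"rot": [0, 0, 0], "offset": [-1.6, 0.34, 0], "gripper": 1},
    {"rot": [0, 0, 0], "offset": [-2.54, 0.21, 0], "gripper": 1},
    {"rot": [0, 0, 0], "offset": [-3.4, -0.15, 0], "gripper": 1},
    {"rot": [0, 0, 0], "offset": [-4.15, -0.72, 0], "gripper": 1},
    {"rot": [0, 0, 0], "offset": [-4.72, -1.46, 0], "gripper": 1},
    {"rot": [0, 0, 0], "offset": [-5.08, -2.33, 0], "gripper": 1},
    {"rot": [0, 0, 0], "offset": [-5.2, -3.26, 0], "gripper": 1}
  ]
}}

```text
time_s: 5.5
position: [0.554, -0.1023, 0.145]
tcp_rot: [[0.157, 0.988, 0.006], [0.988, -0.157, -0.003], [-0.002, 0.006, -1.0]]
force: [5.0, 0.3, 0.6]
opening: 0.003
```

```bash
python3 arc.py -99,-114,-129,-144,-159,-174,-189,-204,-219
```

```text
5.5 [ 0.55395937 -0.10230669  0.14499707] [5.0399923  0.26230984 0.60471876]
-99.0 [ 0.09 -0.07]
-114.0 [ 0.22 -1.01]
-129.0 [ 0.58 -1.88]
-144.0 [ 1.15 -2.62]
-159.0 [ 1.89 -3.19]
-174.0 [ 2.76 -3.55]
-189.0 [ 3.69 -3.68]
-204.0 [ 4.62 -3.55]
-219.0 [ 5.49 -3.19]
```

Emit:
{"api": "arm_command", "payload": {
  "targets": [
    {"rot": [0, 0, 0], "offset": [0.13, -0.94, 0], "gripper": 1},
    {"rot": [0, 0, 0], "offset": [0.49, -1.81, 0], "gripper": 1},
    {"rot": [0, 0, 0], "offset": [1.06, -2.55, 0], "gripper": 1},
    {"rot": [0, 0, 0], "offset": [1.8, -3.12, 0], "gripper": 1},
    {"rot": [0, 0, 0], "offset": [2.67, -3.48, 0], "gripper": 1},
    {"rot": [0, 0, 0], "offset": [3.6, -3.61, 0], "gripper": 1},
    {"rot": [0, 0, 0], "offset": [4.53, -3.48, 0], "gripper": 1},
    {"rot": [0, 0, 0], "offset": [5.4, -3.12, 0], "gripper": 1}
  ]
}}

```text
time_s: 6.3
position: [0.5283, -0.0413, 0.1437]
tcp_rot: [[0.155, 0.988, -0.005], [0.988, -0.155, 0.001], [0.0, -0.005, -1.0]]
force: [-1.4, -3.5, -0.4]
opening: 0.004
```

```bash
python3 arc.py -219,-234,-249,-264,-279,-294,-309,-324,-339
```

```text
6.3 [ 0.52829282 -0.04131313  0.14368302] [-1.36598602 -3.50552859 -0.43802167]
-219.0 [-0.13  0.3 ]
-234.0 [0.62 0.87]
-249.0 [1.19 1.62]
-264.0 [1.55 2.48]
-279.0 [1.67 3.42]
-294.0 [1.54 4.35]
-309.0 [1.18 5.22]
-324.0 [0.61 5.96]
-339.0 [-0.14  6.53]
```

Emit:
{"api": "arm_command", "payload": {
  "targets": [
    {"rot": [0, 0, 0], "offset": [0.75, 0.57, 0], "gripper": 1},
    {"rot": [0, 0, 0], "offset": [1.32, 1.32, 0], "gripper": 1},
    {"rot": [0, 0, 0], "offset": [1.68, 2.18, 0], "gripper": 1},
    {"rot": [0, 0, 0], "offset": [1.8, 3.12, 0], "gripper": 1},
    {"rot": [0, 0, 0], "offset": [1.67, 4.05, 0], "gripper": 1},
    {"rot": [0, 0, 0], "offset": [1.31, 4.92, 0], "gripper": 1},
    {"rot": [0, 0, 0], "offset": [0.74, 5.66, 0], "gripper": 1},
    {"rot": [0, 0, 0], "offset": [0.0, 6.23, 0], "gripper": 1}
  ]
}}

```text
time_s: 7.1
position: [0.5931, -0.0527, 0.1444]
tcp_rot: [[0.156, 0.988, 0.002], [0.988, -0.156, 0.0], [0.001, 0.002, -1.0]]
force: [-1.3, 2.4, -0.2]
opening: 0.008
```

```bash
python3 arc.py -339,-351,-363,-375,-387,-399,-409,-419,-429,-437,-445
python3 - <<'E'
from h import *
a=cap('scene','scene3');b=cap('side','side3')
f=lambda c,x,y:cv2.resize(c['frame'][y:y+110,x:x+120,::-1],None,fx=3.3,fy=5,interpolation=cv2.INTER_CUBIC)
cv2.imwrite('pics/crop4.png',cv2.convertScaleAbs(np.hstack([f(a,170,148),f(b,185,162)]),alpha=1.6))
E
```

```text
7.1 [ 0.59313305 -0.05272062  0.14435725] [-1.32463415  2.44218668 -0.16701388]
-339.0 [-0.02 -0.05]
-351.0 [-0.7   0.26]
-363.0 [-1.44  0.41]
-375.0 [-2.19  0.41]
-387.0 [-2.93  0.26]
-399.0 [-3.62 -0.05]
-409.0 [-4.13 -0.41]
-419.0 [-4.57 -0.85]
-429.0 [-4.93 -1.37]
-437.0 [-5.15 -1.82]
-445.0 [-5.31 -2.3 ]
```

View pics/crop4.png

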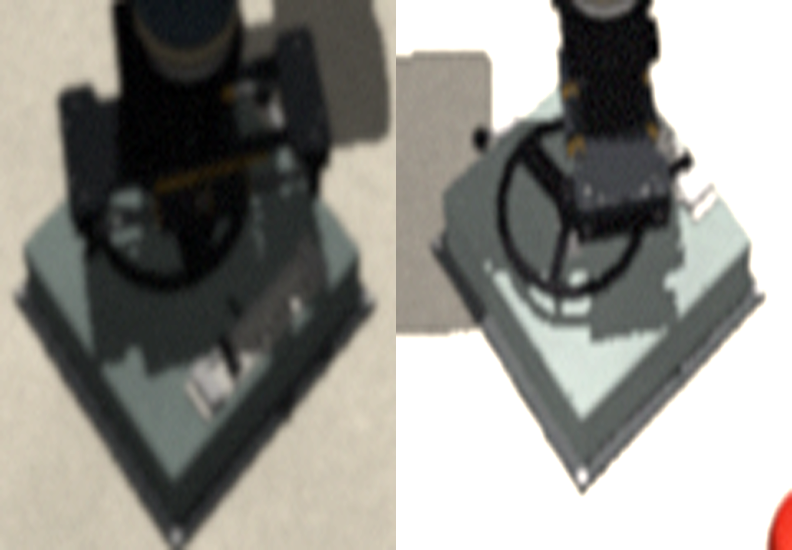

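The wheel has gone about one turn since the last look. The pointer is now at (230,353) left, near the zero end, with about a quarter turn left. I'll slow down.

Emit:
{"api": "arm_command", "payload": {
  "targets": [
    {"rot": [0, 0, 0], "offset": [-0.7, 0.3, 0], "gripper": 1},
    {"rot": [0, 0, 0], "offset": [-1.44, 0.46, 0], "gripper": 1},
    {"rot": [0, 0, 0], "offset": [-2.19, 0.46, 0], "gripper": 1},
    {"rot": [0, 0, 0], "offset": [-2.93, 0.3, 0], "gripper": 1},
    {"rot": [0, 0, 0], "offset": [-3.6, 0.0, 0], "gripper": 1},
    {"rot": [0, 0, 0], "offset": [-4.1, -0.37, 0], "gripper": 1},
    {"rot": [0, 0, 0], "offset": [-4.35, -0.57, 0], "gripper": 1},
    {"rot": [0, 0, 0], "offset": [-4.35, -0.57, 0], "gripper": 1}
  ]
}}

```text
time_s: 8.0
position: [0.5796, -0.0954, 0.1446]
tcp_rot: [[0.156, 0.988, 0.001], [0.988, -0.156, -0.001], [-0.001, 0.002, -1.0]]
force: [2.0, 0.7, 0.6]
opening: 0.008
```

```bash
python3 arc.py -414,-419,-424,-429,-433,-437,-441,-445
```

```text
8.0 [ 0.57961309 -0.09537589  0.14462191] [2.01781311 0.68222904 0.61540717]
-414.0 [0.06 0.05]
-419.0 [-0.15 -0.19]
-424.0 [-0.34 -0.44]
-429.0 [-0.51 -0.7 ]
-433.0 [-0.63 -0.92]
-437.0 [-0.73 -1.15]
-441.0 [-0.82 -1.39]
-445.0 [-0.88 -1.63]
```

Emit:
{"api": "arm_command", "payload": {
  "targets": [
    {"rot": [0, 0, 0], "offset": [-0.1, -0.1, 0], "gripper": 1},
    {"rot": [0, 0, 0], "offset": [-0.2, -0.22, 0], "gripper": 1},
    {"rot": [0, 0, 0], "offset": [-0.28, -0.34, 0], "gripper": 1},
    {"rot": [0, 0, 0], "offset": [-0.36, -0.46, 0], "gripper": 1},
    {"rot": [0, 0, 0], "offset": [-0.44, -0.58, 0], "gripper": 1},
    {"rot": [0, 0, 0], "offset": [-0.51, -0.7, 0], "gripper": 1},
    {"rot": [0, 0, 0], "offset": [-0.51, -0.7, 0], "gripper": 1}
  ]
}}

```text
time_s: 8.7
position: [0.5714, -0.0984, 0.1442]
tcp_rot: [[0.156, 0.988, -0.0], [0.988, -0.156, -0.0], [-0.0, -0.0, -1.0]]
force: [2.7, 1.5, 0.3]
opening: 0.011
```

Emit:
{"api": "arm_command", "payload": {
  "targets": [
    {"rot": [0, 0, 0], "offset": [-0.05, -0.1, 0], "gripper": 1},
    {"rot": [0, 0, 0], "offset": [-0.1, -0.2, 0], "gripper": 1},
    {"rot": [0, 0, 0], "offset": [-0.14, -0.3, 0], "gripper": 1},
    {"rot": [0, 0, 0], "offset": [-0.14, -0.3, 0], "gripper": 1}
  ]
}}

```text
time_s: 9.1
position: [0.5686, -0.0993, 0.1442]
tcp_rot: [[0.156, 0.988, 0.0], [0.988, -0.156, -0.0], [-0.0, 0.0, -1.0]]
force: [2.6, 1.6, -0.4]
opening: 0.005
```

Emit:
{"api": "arm_command", "payload": {
  "targets": [
    {"rot": [0, 0, 0], "offset": [-0.03, -0.1, 0], "gripper": 1},
    {"rot": [0, 0, 0], "offset": [-0.06, -0.2, 0], "gripper": 1},
    {"rot": [0, 0, 0], "offset": [-0.06, -0.2, 0], "gripper": 1}
  ]
}}

```text
time_s: 9.4
position: [0.568, -0.0995, 0.1444]
tcp_rot: [[0.157, 0.988, 0.004], [0.988, -0.157, -0.0], [0.0, 0.004, -1.0]]
force: [7.1, 3.1, -1.8]
opening: 0.003
```

Emit:
{"api": "arm_command", "payload": {
  "targets": [
    {"rot": [0, 0, 0], "offset": [0, -0.07, 0], "gripper": 1},
    {"rot": [0, 0, 0], "offset": [0, -0.15, 0], "gripper": 1},
    {"rot": [0, 0, 0], "offset": [0, -0.15, 0], "gripper": 1}
  ]
}}

```text
time_s: 9.7
position: [0.5676, -0.0995, 0.1445]
tcp_rot: [[0.157, 0.988, 0.007], [0.988, -0.157, -0.001], [0.0, 0.007, -1.0]]
force: [9.2, 3.2, -3.9]
opening: 0.007
```

Emit:
{"api": "arm_command", "payload": {
  "targets": [
    {"rot": [0, 0, 0], "offset": [0, -0.1, 0], "gripper": 1},
    {"rot": [0, 0, 0], "offset": [0, -0.2, 0], "gripper": 1},
    {"rot": [0, 0, 0], "offset": [0, -0.3, 0], "gripper": 1},
    {"rot": [0, 0, 0], "offset": [0, -0.3, 0], "gripper": 1}
  ]
}}

```text
time_s: 10.1
position: [0.5669, -0.0995, 0.1448]
tcp_rot: [[0.158, 0.987, 0.013], [0.987, -0.158, -0.002], [-0.0, 0.013, -1.0]]
force: [12.5, 3.9, -6.5]
opening: 0.005
```

Emit:
{"api": "arm_command", "payload": {
  "targets": [
    {"rot": [0, 0, 0], "offset": [0, -0.1, 0], "gripper": 1},
    {"rot": [0, 0, 0], "offset": [0, -0.2, 0], "gripper": 1},
    {"rot": [0, 0, 0], "offset": [0, -0.2, 0], "gripper": 1},
    {"rot": [0, 0, 0], "offset": [0, -0.2, 0], "gripper": 1}
  ]
}}

```text
time_s: 10.5
position: [0.5664, -0.0995, 0.1449]
tcp_rot: [[0.159, 0.987, 0.016], [0.987, -0.159, -0.003], [-0.0, 0.016, -1.0]]
force: [15.6, 4.2, -8.7]
opening: 0.007
```

Run:
```python
from h import *
b=cap('side','side4');a=cap('scene','scene4')
f=lambda c,x,y:cv2.resize(c['frame'][y:y+110,x:x+120,::-1],None,fx=3.3,fy=5,interpolation=cv2.INTER_CUBIC)
cv2.imwrite('pics/crop5.png',cv2.convertScaleAbs(np.hstack([f(a,170,148),f(b,185,162)]),alpha=1.6))
print(bot.read_state()['force'])
```

```text
[15.45856344  4.39298418 -7.98557084]
```

View pics/crop5.png

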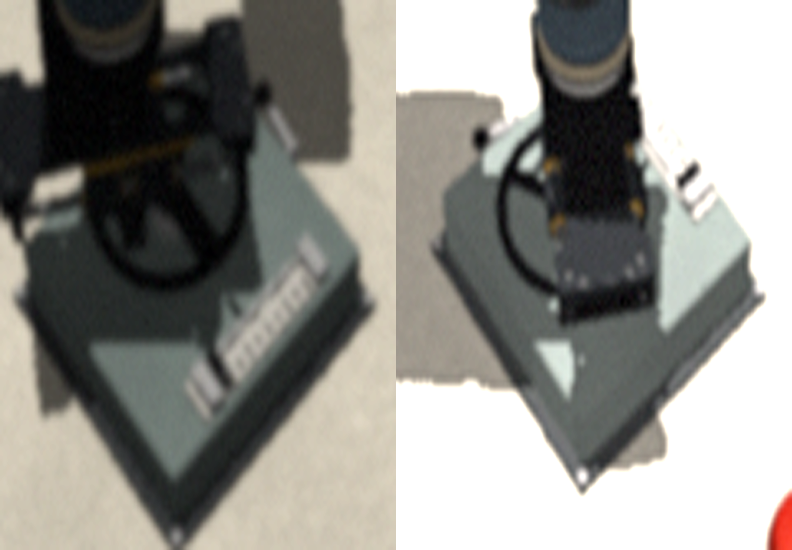

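The pointer now sits at the low end of the scale, at (218,368) left. The wide spoke points down-right, to (215,240), towards the zero line. The push is about 15–16 N, so I'll hold it.

Emit:
{"api": "arm_command", "payload": {
  "targets": [
    {"rot": [0, 0, 0], "offset": [0, 0, 0], "gripper": 1},
    {"rot": [0, 0, 0], "offset": [0, 0, 0], "gripper": 1},
    {"rot": [0, 0, 0], "offset": [0, 0, 0], "gripper": 1},
    {"rot": [0, 0, 0], "offset": [0, 0, 0], "gripper": 1},
    {"rot": [0, 0, 0], "offset": [0, 0, 0], "gripper": 1},
    {"rot": [0, 0, 0], "offset": [0, 0, 0], "gripper": 1},
    {"rot": [0, 0, 0], "offset": [0, 0, 0], "gripper": 1},
    {"rot": [0, 0, 0], "offset": [0, 0, 0], "gripper": 1}
  ]
}}

```text
time_s: 11.4
position: [0.5664, -0.0995, 0.1449]
tcp_rot: [[0.159, 0.987, 0.016], [0.987, -0.159, -0.003], [-0.0, 0.016, -1.0]]
force: [15.6, 3.4, -7.6]
opening: 0.003
```

Emit:
{"api": "arm_command", "payload": {
  "targets": [
    {"rot": [0, 0, 0], "offset": [0, 0, 0], "gripper": 1},
    {"rot": [0, 0, 0], "offset": [0, 0, 0], "gripper": 1},
    {"rot": [0, 0, 0], "offset": [0, 0, 0], "gripper": 1},
    {"rot": [0, 0, 0], "offset": [0, 0, 0], "gripper": 1},
    {"rot": [0, 0, 0], "offset": [0, 0, 0], "gripper": 1},
    {"rot": [0, 0, 0], "offset": [0, 0, 0], "gripper": 1},
    {"rot": [0, 0, 0], "offset": [0, 0, 0], "gripper": 1}
  ]
}}

```text
time_s: 12.1
position: [0.5664, -0.0995, 0.1449]
tcp_rot: [[0.159, 0.987, 0.016], [0.987, -0.159, -0.003], [-0.0, 0.016, -1.0]]
force: [14.6, 3.9, -8.9]
opening: 0.006
```

Emit:
{"api": "arm_command", "payload": {
  "targets": [
    {"rot": [0, 0, 0], "offset": [0, 0.3, 0], "gripper": 1},
    {"rot": [0, 0, 0], "offset": [0, 0.6, 0], "gripper": 1},
    {"rot": [0, 0, 0], "offset": [0, 0.9, 0], "gripper": 1},
    {"rot": [0, 0, 0], "offset": [0.2, 1.4, 0], "gripper": 1},
    {"rot": [0, 0, 0], "offset": [0.4, 1.9, 0], "gripper": 1},
    {"rot": [0, 0, 0], "offset": [0.5, 2.1, 0], "gripper": 1},
    {"rot": [0, 0, 0], "offset": [0.5, 2.1, 0], "gripper": 1}
  ]
}}

```text
time_s: 12.8
position: [0.5815, -0.0968, 0.1441]
tcp_rot: [[0.156, 0.988, -0.001], [0.988, -0.156, -0.0], [-0.0, -0.001, -1.0]]
force: [-0.4, -0.0, -0.2]
opening: 0.008
```

Free of contact. Lifting straight up, then back out of the way.

Emit:
{"api": "arm_command", "payload": {
  "targets": [
    {"rot": [0, 0, 0], "offset": [0, 0, -1], "gripper": 1},
    {"rot": [0, 0, 0], "offset": [0, 0, -3], "gripper": 1},
    {"rot": [0, 0, 0], "offset": [0, 0, -5.5], "gripper": 1},
    {"rot": [0, 0, 0], "offset": [0, 0, -8.5], "gripper": 1},
    {"rot": [0, 0, 0], "offset": [2, -1, -11.5], "gripper": 1},
    {"rot": [0, 0, 0], "offset": [5, -3, -14], "gripper": 1},
    {"rot": [0, 0, 0], "offset": [9, -5, -15], "gripper": 1},
    {"rot": [0, 0, 0], "offset": [13, -7, -15], "gripper": 1}
  ]
}}

```text
time_s: 13.6
position: [0.5328, 0.0432, 0.2971]
tcp_rot: [[0.158, 0.987, 0.005], [0.987, -0.158, -0.001], [0.0, 0.005, -1.0]]
force: [0.1, 0.4, 0.1]
opening: 0.006
```

Emit:
{"api": "arm_command", "payload": {
  "targets": [
    {"rot": [0, 0, 0], "offset": [4, -2, 0], "gripper": 1},
    {"rot": [0, 0, 0], "offset": [8, -4, 0], "gripper": 1},
    {"rot": [0, 0, 0], "offset": [11, -5, 0], "gripper": 1},
    {"rot": [0, 0, 0], "offset": [13, -6, 0], "gripper": 1},
    {"rot": [0, 0, 0], "offset": [14, -6, 0], "gripper": 1},
    {"rot": [0, 0, 0], "offset": [14, -6, 0], "gripper": 1},
    {"rot": [0, 0, 0], "offset": [14, -6, 0], "gripper": 1},
    {"rot": [0, 0, 0], "offset": [14, -6, 0], "gripper": 1}
  ]
}}

```text
time_s: 14.4
position: [0.4958, 0.189, 0.2943]
tcp_rot: [[0.158, 0.987, 0.0], [0.987, -0.158, -0.0], [-0.0, 0.0, -1.0]]
force: [-0.6, -0.6, -0.1]
opening: 0.006
```

Run:
```python
from h import *
b=cap('side','side5');a=cap('scene','scene5')
f=lambda c,x,y:cv2.resize(c['frame'][y:y+110,x:x+120,::-1],None,fx=3.3,fy=5,interpolation=cv2.INTER_CUBIC)
cv2.imwrite('pics/crop6.png',cv2.convertScaleAbs(np.hstack([f(a,170,148),f(b,185,162)]),alpha=1.6))
for n,box in(('apple/basket',(60,160,170,290)),('bowl/green',(345,100,400,215))):
    x0,y0,x1,y1=box; d=cv2.absdiff(load('scene0')['frame'],a['frame'])[y0:y1,x0:x1]; print(n,(d.max(2)>40).sum())
s=bot.read_state();print(s['time_s'],s['position'],s['force'],s['qvel'])
```

```text
apple/basket 0
bowl/green 0
14.5 [0.49569551 0.18902721 0.29420329] [0.23467933 0.91787976 0.20497122] [ 0.25322018  0.05509559  0.1523503   0.11291654 -0.02454866  0.07668683]
```

View pics/crop6.png

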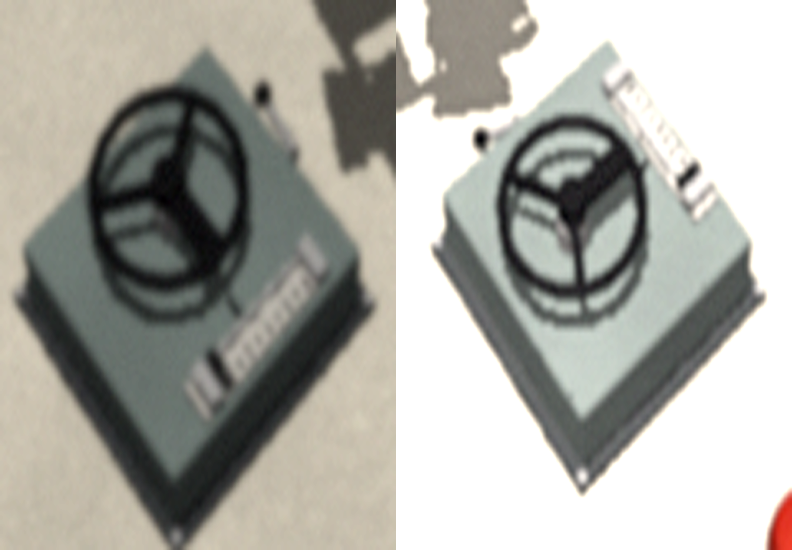

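The wide spoke points at the zero line: rim end at about (217,262) left and (632,152) right. The pointer is at the low end of the scale in both views, and the arm is clear. I'll check the spoke angle and hand in.

Run:
```python
from h import *
a=load('scene5');b=load('side5')
A=np.array([.559,-.0657])
for c,q in((a,np.array([217,262])/[3.3,5]+[170,148]),(b,(np.array([632,152])-[396,0])/[3.3,5]+[185,162])):
    d=ray(c,q,.09)[0,:2]-A; print(np.degrees(np.arctan2(d[1],d[0]))-21)
ticket.hand_in()
```

```text
-0.6679095583657855
-4.457166664806902
the job is handed in; nothing more can be done
```

I turned the handwheel clockwise about 1.4 turns with a closed fingertip on a spoke until it met the zero stop. I pushed it up to about 15–16 N and held it there for about 1.7 s. Then I backed off, lifted clear and handed the job in at about 14.5 s.

- **Zero position:** in the last pictures the pointer is at its zero end and the wide spoke lies on the zero line. The measured spoke angle was about -1° from the scene view and -4° from the side view. They disagree by about 4°, roughly what hand-picked pixels can resolve.
- **Force:** the push along the turning direction read 14.6–15.6 N during the hold. A sideways part of about 4 N and a downward part of 8–9 N came with it, so the whole force was about 18 N, well under 45 N. After I let go it read about zero.
- **Other things:** the scene picture shows no change at the bowl, the basket or either apple.

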